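Shut and bar the pastry case

ROBOT

A 6-joint arm with a two-finger parallel gripper is mounted at the origin on the work surface. World frame = base frame: x ahead of the robot, y to its left, z up, the work surface at z = 0. Lengths are in m, angles in rad, forces in N, time in s.
With the tool pointing down it reaches from about 0.35 to 0.975 m from the base axis. Payload 4.9 kg.
Tool frame: the origin (TCP) lies at the very end of the fingers, on their centre line; the grasp point (between the pads) lies 19 mm behind it (ctrl.grasp_offset is the distance from the TCP to the grasp point, in m); z points along the fingers, y is the line along which they close (so a half turn about z gives the same grasp; the last joint's range is limited). The gripper opens to 85 mm and grips with 20 to 120 N. Pads are 22 mm wide; open, the fingers measure 114 mm over their backs; the gripper's body (76 mm by 85 mm) begins 54 mm behind the grasp point. The pads swing forward as they close: fully open they stand 13 mm farther back than shut.
Start: joints at [-1.363, 0.053, 1.613, -0, 1.476, -0.119], TCP at [0.201, -0.592, 0.231] pointing down, gripper open.
Joint ranges: [-3.01, 3.01], [-1.01, 2.22], [0.06, 2.58], [-1.02, 4.17], [0.09, 2.62], [-3.14, 3.14]. Speed limits (rad/s): [2.57, 2.57, 3.14, 3.14, 3.14, 3.14].

INTERFACE

Orientations are given as a rotation vector (axis times angle).
In Python, from station import ctrl, optics gives the robot as it stands.
- The arm moves only by the shell command python3 -m handwheel 'ROWS' [OPENING] [FORCE]. ROWS is JSON, a list of rows, each an object of numbers: "tx", "ty", "tz": the shift along the tool's x, y, z in mm; "roll": the turn about the tool's z in rad. A call has 1 to 12 rows; each row shifts and turns the commanded pose from where the row before left it, along the tool's axes as they then stand; what a row does not reach is not made up. A row lasts 1/12 s, in which the tool goes at most 41.7 mm and 7.16 degrees, less where a joint would pass 70% of its speed; a pose out of reach is approached as far as the arm can. A call with a gripper value outside its range is refused whole. OPENING is the finger opening in mm, from 0 to 85.4, set as the call begins (- or left out, the last holds). The fingers move at their own pace and stop on an object; FORCE is the grip in N (left out, the last holds). Time passes only in rows, so rows that do not move let the fingers close. It gives the time, the measured TCP pose, the force, the opening and the grip force at its end, in the units of the state.
- ctrl.get_obs(): the state, without advancing time (a new reading comes with each control period).
- optics.get_image(name): name is "scene" or "top"; returns (picture, depth): 400x640x3 uint8, red, green, blue; 400x640 float32, m along the optical axis (not along the pixel's ray), 0 where there is no reading.
- optics.camera_params(name): a dict with "mtx" (3x3 intrinsics, pixels), "extrinsics" (4x4, takes a point from camera to world coordinates). Camera axes: x right, y down, z forward; pixel columns grow to the right and rows downward; lengths in m; the calibration is good to about 2 mm. A picture is of the moment at which its call begins. camera_params takes no time and is no camera call.
- ctrl.finish_job(): hands the job in; it is judged then, once.
The state is a dict: "t": time; "q": joint angles; "dq": joint speeds; "effort": joint torques, N m; "tool_pos": TCP position; "tool_rot": TCP orientation; "contact_force": force on the tool from outside, world axes, zero at the start; "wrist_torque": the same for the moment, N m; "opening": finger opening in m; "grip_force": force on a finger pad.
Only numpy, scipy, OpenCV 4.12 (cv2) and the standard library are available. Lean on these libraries where they do the work, as an engineer would, in place of code of your own. Each camera call takes 0.05 s, during which the arm holds its last target. There are 200 camera calls.

TASK

Push the pastry case's door shut until it seats on its catch. Then, with the red lever still open, push the lock's sliding leg out toward the door until its red band is level with the brass marker, and while holding it there squeeze the red cam lever fully closed against the handle. The leg springs back if released, so finish still pinching lever and handle firmly together with the band at the marker, ready for me to fit the pin; leave the cups, bottle, jar and tools alone.

Things in the scene. Friction and masses are not known exactly. Their poses are not given: they have to be found in the camera images.
- case: pastry case and bar lock, one fixed fixture on a dark base board. Clear-sided metal case 220 mm deep (x) x 260 wide (y), roof 222 mm above the counter. Origin on the counter under the case's middle; x to its back (front face x = -110 mm), y to the hinge side. The lock's rail runs along y on the case's -y side (robot's right): middle line x = -146, y -395 to -145 mm, top 78 mm high
- door (a joint): angle of the case's front door (rad): 0 fully shut and seated, grows as it opens toward the robot. Clear pane in a metal frame 260 wide x 195 high x 15 mm thick, top edge 210 mm above the counter. Stays where it is left. From about 0.09 rad the catch, a sprung ball, resists with about 4 N at the free edge; pushed past about 0.045 rad it snaps to 0 and stays
- door_hinge (a point): point on the door's hinge line, vertical at the left (case +y) front edge of the case, at the back face of the door, 192 mm above the counter; turns with the door: x is the door's inward normal, -y runs along the door from the hinge to its free edge
- door_push (a point): point on the outer (robot-side) face of the door's metal top rail, 200 mm from the hinge, 192 mm above the counter: a good place to push. The rail is 36 mm high (18 mm above and below this point); the case roof is 30 mm above it. Axes as door_hinge. Lower down a small knob stands 20 mm out of the door, 125 mm above the counter
- leg: sliding leg of the lock, an aluminium bar 20 x 20 x 230 mm with a rubber tip, top 85 mm above the counter; axes as the case, origin 65 mm above the counter, under the leg's handle. Slides along case y only: starts fully back, goes up to 120 mm toward the door (+y). A spring pulls it back with 3 N at the start, 5 N at full length, even with the lever closed (the cam alone does not hold it)
- leg_mark (a point): middle, on the leg's top face, of the red band round the leg (6 mm wide), 70 mm ahead (case +y) of leg_handle; y axis along case y
- marker_tip (a point): tip of the brass length marker clipped on the robot side of the rail (16 mm wide, top 90 mm above the counter); y axis along case y. The leg is at its mark when the red band's case y equals this tip's. Differs each time, 55 to 95 mm of leg travel from rest; it does not move
- leg_handle (a point): top middle of the leg's black handle, a T from above, 145 mm above the counter; axes as the case. Upright lug: x +2 to +10, y -18 to +18, z -56 to 0 mm. Cross plate at its door end: x -55 to +55, y +18 to +26, z -40 to 0 mm; fingers pointing down either side of lug and lever push its -y face to case +y, and the spring keeps it against them
- lever: red cam lever hinged on the leg, beside the lug on its -x (robot) side: plate 8 mm thick, 30 wide (y -17 to +13 mm), 50 long. Origin on its pivot, at x = -6, z = -50 mm of leg_handle; z runs along the lever to its end. Open it leans out to case -x (0.45 to 0.65 rad at the start, 0.7 at most), its end 22 to 30 mm further out than when closed; closed it is upright
- lever_end (a point): middle of the red lever's free end, 50 mm from its pivot. About 5 N toward case +x here closes the lever; it stays where it is left. Closed, lug and lever together measure 20 mm in x, their middle at x = 0 of leg_handle: a pinch along case x over both closes it
- pitcher: steel milk pitcher, 84 mm across, 85 mm high, loose, origin under its middle. To be left alone.
- cup_pink: pink cup, 76 mm across, 65 mm high, loose, origin under its middle. To be left alone.
- cup_white: white cup, 76 mm across, 65 mm high, loose, origin under its middle. To be left alone.
- bean_jar: amber jar of beans, 90 mm across, 140 mm high, loose, origin under its middle. To be left alone.
- tamper: steel coffee tamper standing on its base, 58 mm across, 90 mm high, loose, origin under its middle. To be left alone.
- syrup: green glass syrup bottle, 64 mm across, 200 mm high, loose, origin under its middle. To be left alone.

How it is judged:
On the way, in this order (a step that is already met when the one before it is completed fails the run):
1. the door is shut and seated on its catch (value of joint door below 0.025 rad), for 0.2 s.
2. the leg's band is held level with the marker by its handle, lever still open (y of leg_mark in the frame of marker_tip between -0.006 and 0.006 m and angle between lever's own z axis and vertical above 0.3 rad and (contact force between the fingers and handle_lug above 0.5 N or contact force between the fingers and handle_cross_plate above 0.5 N)), for 0.2 s.
3. the lever is closed with the leg still at the mark (y of leg_mark in the frame of marker_tip between -0.006 and 0.006 m and angle between lever's own z axis and vertical below 0.08 rad), for 0.2 s.
At the end, for the whole second after the job is handed in: The door is seated (under 0.025 rad), the leg's red band is within 6 mm of the marker's tip and still, the cam lever is closed (under 0.08 rad), and the fingers are still pinching: over 3 N on the handle and over 3 N on the lever (all of step 3 and value of joint door below 0.025 rad and contact force between the fingers and handle_lug above 3 N and contact force between the fingers and lever above 3 N and linear speed of leg below 0.01 m/s); the arm keeps its last pose, push and grip.
It fails at once if the lever is closed while the leg is off its mark (angle between lever's own z axis and vertical below 0.2 rad and (y of leg_mark in the frame of marker_tip below -0.012 m or y of leg_mark in the frame of marker_tip above 0.012 m)).
It fails at once if a bystander is pushed away or knocked over (distance of any of pitcher, cup_pink, cup_white, bean_jar, tamper, syrup from where it was at the start of the episode above 0.03 m or angle between any of pitcher, cup_pink, cup_white, bean_jar, tamper, syrup's own z axis and vertical above 0.4 rad).
It also fails if it takes over 53 s, if anything falls off the work surface, if the arm or the gripper's body presses on something with over 40 N, if the wrist force passes 120 N, or if a joint passes its speed limit or range.

## Working session

There is one attempt and no reset: what is moved stays moved. The work goes in short steps, Python scripts to look and compute and a shell command to move; the robot and the scene stay as the last step left them, time stands still between calls to the robot, and variables do not carry over. Pictures are saved under pics/ and viewed, at most 10 in all, crops included, and the job is handed in when it is done.

```bash
ls; mkdir -p pics; python3 - <<'E'
from station import ctrl, optics
import cv2,numpy as np
o=ctrl.get_obs();print({k:np.round(v,3).tolist() for k,v in o.items()},ctrl.grasp_offset)
for n in("scene","top"):
    im,d=optics.get_image(n);cv2.imwrite(f"pics/{n}0.png",im[:,:,::-1]);np.savez(f"{n}0.npz",im=im,d=d)
    p=optics.camera_params(n);print(n,np.round(p["mtx"],1).tolist(),np.round(p["extrinsics"],3).tolist())
E
```

```text
pics
{'t': 0.0, 'q': [-1.363, 0.053, 1.614, -0.0, 1.476, -0.119], 'dq': [-0.001, -0.0, 0.0, -0.002, 0.001, -0.002], 'effort': [0.0, -39.368, -37.018, -0.0, 0.007, -0.0], 'tool_pos': [0.2, -0.591, 0.23], 'tool_rot': [-3.098, -0.511, 0.0], 'contact_force': [0.837, 0.305, -0.145], 'wrist_torque': [0.009, 0.036, 0.005], 'grip_force': 0.0, 'opening': 0.085} 0.0187
scene [[398.5, 0.0, 319.8], [0.0, 398.5, 196.6], [0.0, 0.0, 1.0]] [[0.129, 0.782, -0.61, 1.383], [0.992, -0.108, 0.071, -0.108], [-0.01, -0.614, -0.789, 1.151], [0.0, 0.0, 0.0, 1.0]]
top [[477.0, 0.0, 317.4], [0.0, 477.0, 194.3], [0.0, 0.0, 1.0]] [[0.02, -0.987, 0.16, 0.318], [-1.0, -0.02, 0.003, -0.034], [0.0, -0.16, -0.987, 1.768], [0.0, 0.0, 0.0, 1.0]]
```

View pics/scene0.png

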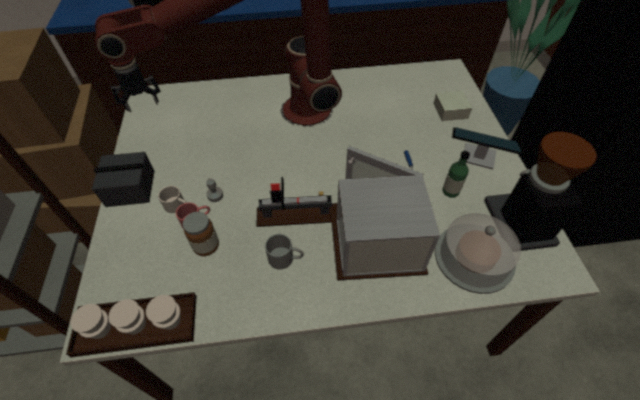

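View pics/top0.png

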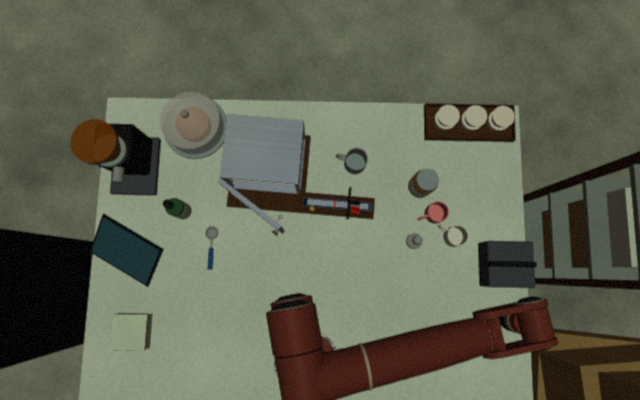

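The scene view shows the case (340-435, 180-275), the open door (350-420, 150-180) and the lock (258-332, 180-215). In the top view the door runs from the hinge (221,182) to its free edge (283,231), and the black handle T is at (349,205). Next I'll enlarge the lock and the door.

```bash
python3 - <<'E'
import cv2,numpy as np
a=cv2.imread("pics/top0.png");b=cv2.imread("pics/scene0.png")
A=cv2.resize(a[180:240,215:385],None,fx=4.7,fy=4.7,interpolation=cv2.INTER_CUBIC)
B=cv2.resize(b[170:230,250:420],None,fx=4.7,fy=4.7,interpolation=cv2.INTER_CUBIC)
cv2.imwrite("pics/c0.png",np.clip(np.vstack([A,B])*1.6,0,255).astype(np.uint8))
E
```

```text
(no output)
```

View pics/c0.png

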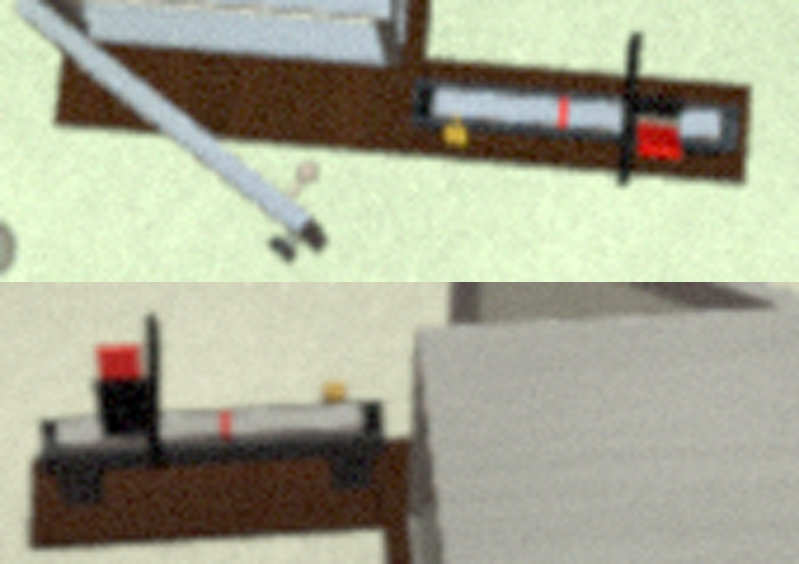

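Top crop (x4.7, origin 215,180): the band is at (563,113), i.e. pixel (334.8,204). The brass marker is at (456,133), i.e. (312,208). The red lever end is around (660,141), and the door's free end is at (310,230).

```bash
cat > h.py <<'E'
import cv2,numpy as np
from station import ctrl,optics
def ray(n,uv,z):
    p=optics.camera_params(n);K=np.array(p["mtx"]);T=np.array(p["extrinsics"])
    uv=np.atleast_2d(np.asarray(uv,float));d=np.c_[(uv-K[:2,2])/K[0,0],np.ones(len(uv))]@T[:3,:3].T
    return T[:3,3]+d*((z-T[2,3])/d[:,2])[:,None]
def mask(im,kind,box):
    h=cv2.cvtColor(im,cv2.COLOR_RGB2HSV).astype(int);H,S,V=h[...,0],h[...,1],h[...,2]
    m={"red":((H<8)|(H>170))&(S>130)&(V>90),"brass":(H>14)&(H<30)&(S>130)&(V>90),
       "grey":(S<60)&(V>90)&(H>90)}[kind]
    o=np.zeros(m.shape,np.uint8);x0,y0,x1,y1=box;o[y0:y1,x0:x1]=m[y0:y1,x0:x1]
    return o
def blobs(m):
    n,l,s,c=cv2.connectedComponentsWithStats(m)
    return [(c[i].round(2).tolist(),s[i].tolist()) for i in range(1,n) if s[i,4]>3]
E
python3 - <<'E'
from h import *
for n,box in(("top",(295,190,385,220)),("scene",(255,175,345,225))):
    im=np.load(n+"0.npz")["im"]
    for k in("red","brass"):
        for c,s in blobs(mask(im,k,box)):
            print(n,k,c,s,[ray(n,c,z)[0].round(4).tolist() for z in(.085,.09,.14)])
im=np.load("top0.npz")["im"]
for u,v in((345,204),(325,203),(250,205),(260,150)):print(im[v,u],cv2.cvtColor(im,cv2.COLOR_RGB2HSV)[v,u])
# board front edge: brown->counter, columns
g=im[:,:,1].astype(float)
def edge(us,v0,v1,sgn):
    P=[]
    for u in us:
        d=np.diff(g[v0:v1,u])*sgn;i=d.argmax();w=np.clip(d[max(i-1,0):i+2],0,None);P.append((u,v0+.5+(np.arange(max(i-1,0),max(i-1,0)+len(w))*w).sum()/w.sum()))
    return np.array(P)
def line(P,z,nm):
    W=ray("top",P,z)[:,:2].astype(np.float32);l=cv2.fitLine(W,cv2.DIST_HUBER,0,.001,.001).ravel()
    print(nm,l.round(4),"yaw",np.degrees(np.arctan2(-l[0],l[1])).round(2)if l[1]>0 else np.degrees(np.arctan2(l[0],-l[1])).round(2),W[0],W[-1])
line(edge(range(300,370),205,225,1),.012,"board front")
line(edge(range(232,300),105,130,1),.222,"roof back")
line(edge(range(232,275),184,226,1)[:0] if 0 else edge(range(228,278),176,240,1),.210,"door?")
E
```

```text
top red [334.0, 204.0] [334, 202, 1, 5, 5] [[0.5576, -0.0882, 0.085], [0.5569, -0.088, 0.09], [0.5498, -0.0864, 0.14]]
top red [354.72, 209.57] [351, 206, 9, 8, 58] [[0.5391, -0.1622, 0.085], [0.5384, -0.1618, 0.09], [0.5319, -0.158, 0.14]]
top brass [311.54, 208.15] [310, 207, 4, 4, 13] [[0.5411, -0.0085, 0.085], [0.5404, -0.0086, 0.09], [0.5338, -0.0093, 0.14]]
scene red [274.84, 186.54] [271, 184, 9, 6, 50] [[0.494, -0.16, 0.085], [0.4982, -0.1597, 0.09], [0.5399, -0.1572, 0.14]]
scene brass [320.5, 193.5] [320, 193, 2, 2, 4] [[0.5461, -0.0073, 0.085], [0.55, -0.0078, 0.09], [0.5892, -0.0125, 0.14]]
[115 124 133] [105  35 133]
[118 126 133] [104  29 133]
[117 125 128] [ 98  22 128]
[120 128 127] [ 86  16 128]
board front [ 0.0625  0.998   0.5252 -0.0982] yaw -3.58 [0.5336342 0.0350322] [ 0.5186841  -0.22081587]
roof back [0.0112 0.9999 0.8211 0.1135] yaw -0.64 [0.8252969  0.26449433] [0.79534745 0.03765876]
door? [0.0632 0.998  0.5191 0.1709] yaw -3.62 [0.5246632  0.26510778] [0.5144487  0.10315702]
```

```bash
cat >> h.py <<'E'
YAW=np.radians(-3.6);ex=np.array([np.cos(YAW),np.sin(YAW)]);ey=np.array([-np.sin(YAW),np.cos(YAW)])
def wc(im,box,kind):
    x0,y0,x1,y1=box;f=im[y0:y1,x0:x1].astype(float)
    e=f[...,0]-(f[...,1]+f[...,2])/2 if kind=="red" else np.minimum(f[...,0],f[...,1])-f[...,2]
    e=np.clip(e-max(np.median(e),0)-15,0,None);v,u=np.mgrid[y0:y1,x0:x1]
    return np.array([(u*e).sum(),(v*e).sum()])/e.sum()
E
python3 - <<'E'
from h import *
im=np.load("top0.npz")["im"];d=np.load("top0.npz")["d"]
b=wc(im,(329,198,341,211),"red");m=wc(im,(307,204,318,214),"brass")
B=ray("top",b,.085)[0];M=ray("top",m,.09)[0]
print("band",b,B.round(4),"marker",m,M.round(4),"travel",(M-B)[:2]@ey,"dx",(M-B)[:2]@ex)
H=B[:2]-.07*ey;print("handle",H.round(4))
si=np.load("scene0.npz")["im"];b2=wc(si,(294,253-0,302,265),"red") if 0 else wc(si,(293,254-0-0,303,266),"red") if 0 else wc(si,(294,196,302,206),"red")
m2=wc(si,(316,189,326,197),"brass");print("scene band",b2,ray("scene",b2,.085)[0].round(4),"marker",m2,ray("scene",m2,.088)[0].round(4))
print("plate ends",ray("top",[(350.2,187.5),(347.8,218.5)],.145).round(4))
print("hinge",ray("top",[(221,182)],.21).round(4),"free",ray("top",[(281.5,228.5)],.21).round(4))
print("roof corners",ray("top",[(222,189),(299,191.5),(226,115.5),(304,118.5),(305,118),(228,116)],.222).round(4))
# depth door rail points
p=optics.camera_params("top");K=p["mtx"];T=np.array(p["extrinsics"])
v,u=np.mgrid[100:245,200:400];z=d[100:245,200:400]
P=np.stack([(u-K[0][2])/K[0][0]*z,(v-K[1][2])/K[1][1]*z,z],-1)@T[:3,:3].T+T[:3,3]
r=P[(P[...,2]>.215)&(P[...,2]<.235)];print("roof",len(r),r.min(0),r.max(0))
q=(P[...,2]>.195)&(P[...,2]<.216)&(v>184)
W=P[q];print("door",len(W));
if len(W)>10:
    W2=W[:,:2].astype(np.float32);print(cv2.fitLine(W2,cv2.DIST_HUBER,0,.001,.001).ravel(),W2[W2[:,1].argmin()],W2[W2[:,1].argmax()])
E
```

```text
band [334.40890688 204.02544824] [ 0.5575 -0.0896  0.085 ] marker [311.61333333 208.4       ] [ 0.5395 -0.0088  0.09  ] travel 0.0795134901202613 dx -0.023052711306057613
handle [ 0.5531 -0.1595]
scene band [297.44227886 199.68365817] [ 0.5618 -0.0878  0.085 ] marker [320.89189189 192.68918919] [ 0.5451 -0.0058  0.088 ]
plate ends [[ 0.6078 -0.1414  0.145 ]
 [ 0.4999 -0.1342  0.145 ]]
hinge [[0.6061 0.2925 0.21  ]] free [[0.4554 0.0864 0.21  ]]
roof corners [[0.5805 0.2855 0.222 ]
 [0.5773 0.0319 0.222 ]
 [0.8323 0.2851 0.222 ]
 [0.8271 0.0216 0.222 ]
 [0.829  0.0183 0.222 ]
 [0.8307 0.2783 0.222 ]]
roof 4676 [0.46890255 0.02468039 0.21500882] [0.8389829  0.29527766 0.2339876 ]
door 321
[0.5902334  0.8072327  0.52799    0.18541889] [0.6032425 0.0469372] [0.59681356 0.28956714]
```

```bash
python3 -m handwheel '[{"roll":-0.118},{"roll":-0.118},{"roll":-0.118},{"roll":-0.118},{"roll":-0.118},{"roll":-0.118},{"roll":-0.118},{"roll":-0.118},{"roll":-0.118},{"roll":-0.118},{}]' 0 30; cat >> h.py <<'E'
def go(x,y,z):
    from scipy.spatial.transform import Rotation as R
    o=ctrl.get_obs();d=R.from_rotvec(o["tool_rot"]).inv().apply(np.array([x,y,z])-o["tool_pos"])*1000
    yy=R.from_rotvec(o["tool_rot"]).as_matrix()[:,1]
    print("t",round(float(o["t"]),2),"tool move mm",d.round(1),"yaw err deg",np.degrees(np.arctan2(yy[1],yy[0])-YAW).round(2))
E
python3 -c "
from h import *
go(.43,-.25,.23);go(.40,.115,.18)"
```

```text
t 0.1 tool move mm [ 326.9 -249.6    0.7] yaw err deg -67.68
t 0.1 tool move mm [ 415.7 -604.8   51.4] yaw err deg -67.68$[0]: bad value
```

```bash
python3 -m handwheel '[{"roll":-0.118},{"roll":-0.118},{"roll":-0.118},{"roll":-0.118},{"roll":-0.118},{"roll":-0.118},{"roll":-0.118},{"roll":-0.118},{"roll":-0.118},{"roll":-0.118},{"tz":0}]' 0 30;
python3 -c "
from h import *
go(.43,-.25,.23);go(.40,.115,.18);print(ctrl.get_obs()['q'])"
```

```text
t 0.1 tool move mm [ 326.9 -249.6    0.7] yaw err deg -67.68
t 0.1 tool move mm [ 415.7 -604.8   51.4] yaw err deg -67.68
[-1.36300904e+00  5.33023084e-02  1.61418132e+00  1.10525893e-05
  1.47601816e+00 -1.19015307e-01]$[0]: bad value
```

```bash
python3 -m handwheel '[{"tx":0,"ty":0,"tz":0,"roll":-0.118}]' 0 30; echo; python3 -m handwheel --help | head
```

```text
t: 0.18
tool_pos: [0.2005, -0.5915, 0.2304]
tool_rot: [-3.062, -0.695, -0.0]
contact_force: [0.1, 0.1, -0.2]
opening: 0.0757
grip_force: 0.0
invalid input: not JSON, or not a number
```

```bash
python3 -m handwheel '[{"tx":0,"ty":0,"tz":0,"roll":-0.118},{"tx":0,"ty":0,"tz":0,"roll":-0.118},{"tx":0,"ty":0,"tz":0,"roll":-0.118},{"tx":0,"ty":0,"tz":0,"roll":-0.118},{"tx":0,"ty":0,"tz":0,"roll":-0.118},{"tx":0,"ty":0,"tz":0,"roll":-0.118},{"tx":0,"ty":0,"tz":0,"roll":-0.118},{"tx":0,"ty":0,"tz":0,"roll":-0.118},{"tx":0,"ty":0,"tz":0,"roll":-0.118},{"tx":0,"ty":0,"tz":0,"roll":0}]' 0 30;
python3 -c "
from h import *
go(.43,-.25,.23);go(.40,.115,.18);print(ctrl.get_obs()['q'])"
```

```text
t: 1.02
tool_pos: [0.2005, -0.5915, 0.2306]
tool_rot: [-2.289, -2.151, -0.001]
contact_force: [-0.8, -0.1, 0.7]
opening: 0.0002
grip_force: 0.0
t 1.02 tool move mm [355.1 207.8   0.9] yaw err deg 0.04
t 1.02 tool move mm [717.5 155.2  51.4] yaw err deg 0.04
[-1.36301366e+00  5.30955988e-02  1.61374863e+00  2.49547758e-05
  1.47602049e+00 -1.30089407e+00]
```

```bash
python3 -m handwheel '[{"tx":30,"ty":18,"tz":0,"roll":0},{"tx":30,"ty":18,"tz":0,"roll":0},{"tx":30,"ty":18,"tz":0,"roll":0},{"tx":30,"ty":18,"tz":0,"roll":0},{"tx":30,"ty":18,"tz":0,"roll":0},{"tx":30,"ty":18,"tz":0,"roll":0},{"tx":30,"ty":18,"tz":0,"roll":0},{"tx":30,"ty":18,"tz":0,"roll":0},{"tx":30,"ty":18,"tz":0,"roll":0},{"tx":30,"ty":18,"tz":0,"roll":0},{"tx":30,"ty":18,"tz":0,"roll":0},{"tx":25,"ty":10,"tz":0,"roll":0}]';
python3 -c "
from h import *
go(.40,.115,.18);print(ctrl.get_obs()['q'])"
```

```text
t: 2.02
tool_pos: [0.432, -0.2488, 0.2311]
tool_rot: [-2.294, -2.147, -0.001]
contact_force: [0.4, -0.1, -0.5]
opening: 0.0002
grip_force: 0.0
t 2.02 tool move mm [360.9 -56.   51.3] yaw err deg -0.19
[-6.72280791e-01 -2.56975536e-01  1.90054695e+00  6.50413323e-04
  1.49805624e+00 -6.06106191e-01]
```

```bash
python3 -m handwheel '[{"tx":30,"ty":-10,"tz":0,"roll":0},{"tx":30,"ty":-10,"tz":0,"roll":0},{"tx":30,"ty":-10,"tz":0,"roll":0},{"tx":30,"ty":-10,"tz":0,"roll":0},{"tx":30,"ty":-8,"tz":0,"roll":0},{"tx":30,"ty":-8,"tz":0,"roll":0},{"tx":30,"ty":0,"tz":0,"roll":0},{"tx":30,"ty":0,"tz":5,"roll":0},{"tx":30,"ty":0,"tz":6,"roll":0},{"tx":30,"ty":0,"tz":10,"roll":0},{"tx":30,"ty":0,"tz":10,"roll":0},{"tx":30,"ty":0,"tz":10,"roll":0}]'; python3 -m handwheel '[{"tx":0,"ty":0,"tz":10,"roll":0}]'
python3 -c "
from h import *
go(.571,.104,.18);print(ctrl.get_obs()['q'])"
```

```text
t: 3.02
tool_pos: [0.3977, 0.1134, 0.1899]
tool_rot: [2.294, 2.145, 0.001]
contact_force: [0.0, 0.4, -0.0]
opening: 0.0
grip_force: 0.0
t: 3.1
tool_pos: [0.3975, 0.1158, 0.1797]
tool_rot: [-2.288, -2.151, -0.002]
contact_force: [0.2, -0.0, -0.2]
opening: -0.0003
grip_force: 0.0
t 3.1 tool move mm [ -1.1 173.9  -0.3] yaw err deg 0.07
[ 1.01842531e-01 -4.58486043e-01  2.13771282e+00  2.04507919e-03
  1.46238923e+00  1.63152361e-01]
```

Push the door to just before the catch, keeping the speed moderate.

```bash
python3 -m handwheel '[{"tx":0,"ty":13,"tz":0,"roll":0},{"tx":0,"ty":13,"tz":0,"roll":0},{"tx":0,"ty":13,"tz":0,"roll":0},{"tx":0,"ty":13,"tz":0,"roll":0}]';python3 -m handwheel '[{"tx":0,"ty":13,"tz":0,"roll":0},{"tx":0,"ty":13,"tz":0,"roll":0},{"tx":0,"ty":13,"tz":0,"roll":0},{"tx":0,"ty":13,"tz":0,"roll":0},{"tx":0,"ty":10,"tz":0,"roll":0},{"tx":0,"ty":10,"tz":0,"roll":0},{"tx":0,"ty":10,"tz":0,"roll":0},{"tx":0,"ty":10,"tz":0,"roll":0}]';  python3 -m handwheel '[{"tx":0,"ty":6,"tz":0,"roll":0},{"tx":0,"ty":6,"tz":0,"roll":0}]'
```

```text
t: 3.43
tool_pos: [0.45, 0.1082, 0.1798]
tool_rot: [-2.294, -2.146, 0.002]
contact_force: [-0.6, 0.5, -0.6]
opening: 0.0001
grip_force: 0.2
t: 4.1
tool_pos: [0.5423, 0.1024, 0.1801]
tool_rot: [-2.292, -2.148, 0.001]
contact_force: [-0.0, -0.5, 0.1]
opening: -0.0002
grip_force: 0.3
t: 4.27
tool_pos: [0.5543, 0.1018, 0.1803]
tool_rot: [-2.292, -2.149, 0.0]
contact_force: [-0.3, -0.9, 0.4]
opening: 0.0
grip_force: 0.3
```

```bash
python3 -m handwheel '[{"tx":0,"ty":5,"tz":0,"roll":0},{"tx":0,"ty":5,"tz":0,"roll":0}]';python3 -m handwheel '[{"tx":0,"ty":3,"tz":0,"roll":0},{"tx":0,"ty":0,"tz":0,"roll":0}]'
```

```text
t: 4.43
tool_pos: [0.5635, 0.1011, 0.1802]
tool_rot: [-2.291, -2.149, 0.003]
contact_force: [-5.3, -2.6, 2.7]
opening: 0.0002
grip_force: 2.3
t: 4.6
tool_pos: [0.5668, 0.1009, 0.1801]
tool_rot: [-2.291, -2.149, 0.001]
contact_force: [-1.3, -0.6, -0.7]
opening: 0.0003
grip_force: 0.8
```

```bash
python3 -m handwheel '[{"tx":0,"ty":3,"tz":0,"roll":0},{"tx":0,"ty":0,"tz":0,"roll":0}]';python3 -m handwheel '[{"tx":0,"ty":3,"tz":0,"roll":0},{"tx":0,"ty":0,"tz":0,"roll":0}]'
```

```text
t: 4.77
tool_pos: [0.5702, 0.1011, 0.1804]
tool_rot: [2.291, 2.149, 0.002]
contact_force: [0.4, -0.6, 0.3]
opening: 0.0001
grip_force: 0.1
t: 4.93
tool_pos: [0.5734, 0.1009, 0.1807]
tool_rot: [2.291, 2.149, 0.002]
contact_force: [-0.7, -1.0, 1.3]
opening: 0.0003
grip_force: 0.0
```

```bash
python3 -m handwheel '[{"tx":0,"ty":3,"tz":0,"roll":0},{"tx":0,"ty":0,"tz":0,"roll":0}]';python3 -m handwheel '[{"tx":0,"ty":2,"tz":0,"roll":0},{"tx":0,"ty":0,"tz":0,"roll":0}]'; python3 - <<'E'
from h import *
im,d=optics.get_image("top");np.savez("top1.npz",im=im,d=d)
cv2.imwrite("pics/top1.png",np.clip(cv2.resize(im[140:240,215:385,::-1],None,fx=4.7,fy=4.7,interpolation=cv2.INTER_CUBIC)*1.6,0,255).astype(np.uint8))
E
```

```text
t: 5.1
tool_pos: [0.5763, 0.1006, 0.1806]
tool_rot: [2.291, 2.149, 0.001]
contact_force: [-0.5, 0.5, 0.5]
opening: -0.0002
grip_force: 0.0
t: 5.27
tool_pos: [0.578, 0.1004, 0.1804]
tool_rot: [2.291, 2.149, 0.001]
contact_force: [0.4, -0.1, -0.3]
opening: -0.0002
grip_force: 0.0
```

View pics/top1.png

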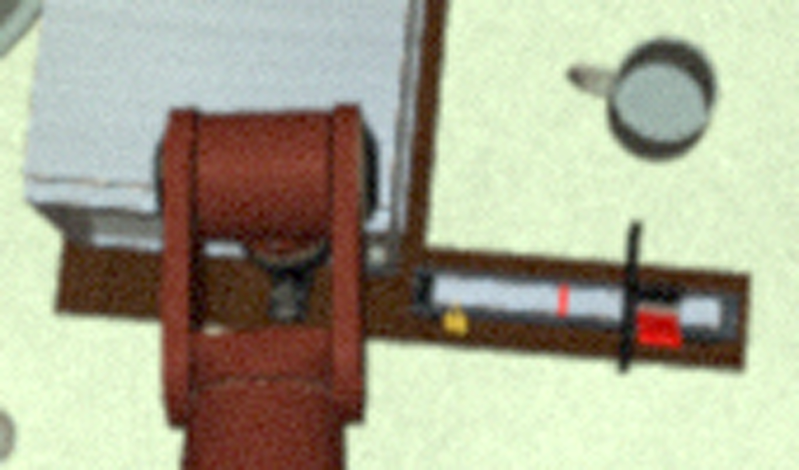

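The door's top rail now runs parallel to the base (crop (60,240) to (390,265)) and the push force has dropped to zero, so it snapped shut. The lock hasn't moved: band (563,300), brass (456,320). Backing off to go over the lever.

```bash
python3 -m handwheel '[{"tx":0,"ty":-30,"tz":0,"roll":0},{"tx":0,"ty":-35,"tz":0,"roll":0},{"tx":0,"ty":-10,"tz":-5,"roll":0}]'; python3 -m handwheel '[{"tx":-30,"ty":5,"tz":0,"roll":0},{"tx":-30,"ty":5,"tz":0,"roll":0},{"tx":-30,"ty":5,"tz":0,"roll":0},{"tx":-30,"ty":5,"tz":0,"roll":0},{"tx":-30,"ty":5,"tz":0,"roll":0},{"tx":-30,"ty":5,"tz":0,"roll":0},{"tx":-30,"ty":5,"tz":0,"roll":0},{"tx":-25,"ty":5,"tz":0,"roll":0},{"tx":-15,"ty":5,"tz":0,"roll":0},{"tx":0,"ty":0,"tz":0,"roll":0}]' 80 25
python3 -c "
from h import *
go(.5465,-.1585,.18);go(.5465,-.1585,.108)"
```

```text
t: 5.57
tool_pos: [0.4984, 0.1055, 0.1825]
tool_rot: [-2.288, -2.147, 0.008]
contact_force: [0.7, 0.6, -0.9]
opening: -0.0002
grip_force: 0.0
t: 6.4
tool_pos: [0.5322, -0.1497, 0.1854]
tool_rot: [2.294, 2.145, -0.0]
contact_force: [0.2, -0.9, -1.0]
opening: 0.08
grip_force: 0.0
t 6.4 tool move mm [-7.9 14.9  5.5] yaw err deg -0.25
t 6.4 tool move mm [-7.8 14.8 77.5] yaw err deg -0.25
```

```bash
python3 -m handwheel '[{"tx":-8,"ty":15,"tz":10,"roll":0.004},{"tx":0,"ty":0,"tz":15,"roll":0},{"tx":0,"ty":0,"tz":0,"roll":0}]'; python3 - <<'E'
from h import *
out=[]
for n,(x0,y0,x1,y1) in (("top",(290,175,390,225)),("scene",(240,150,340,220))):
    im,d=optics.get_image(n);out.append(cv2.resize(im[y0:y1,x0:x1,::-1],None,fx=5,fy=5,interpolation=cv2.INTER_CUBIC))
cv2.imwrite("pics/pre.png",np.clip(np.vstack(out)*1.6,0,255).astype(np.uint8))
E
```

```text
t: 6.65
tool_pos: [0.5449, -0.1546, 0.1572]
tool_rot: [-2.291, -2.142, 0.003]
contact_force: [-0.5, 0.3, -1.7]
opening: 0.0798
grip_force: 0.0
```

View pics/pre.png

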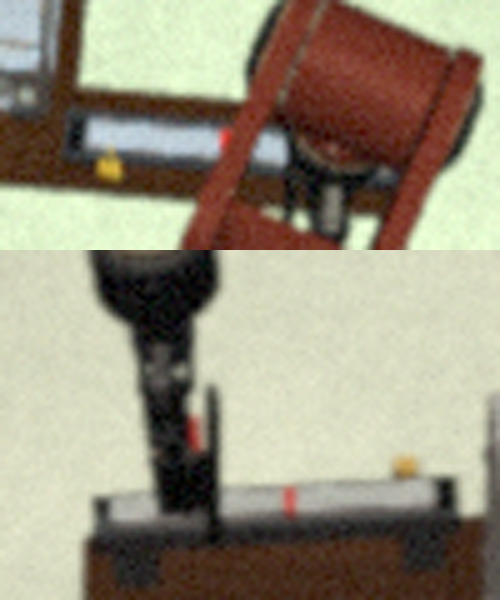

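The scene crop shows the far finger just behind the lug (180,420), left of the cross plate (212,450), with the red lever end between them. The band is still clear at (290,500). I'll step back 6 mm and descend.

```bash
python3 -m handwheel '[{"tx":-6,"ty":1,"tz":0,"roll":-0.004},{"tx":0,"ty":0,"tz":10,"roll":0},{"tx":0,"ty":0,"tz":10,"roll":0}]'; python3 -m handwheel '[{"tx":0,"ty":0,"tz":10,"roll":0},{"tx":0,"ty":0,"tz":10,"roll":0},{"tx":0,"ty":0,"tz":9,"roll":0},{"tx":0,"ty":0,"tz":0,"roll":0}]'
```

```text
t: 7.0
tool_pos: [0.5477, -0.1625, 0.1414]
tool_rot: [2.289, 2.147, 0.002]
contact_force: [-0.3, 0.2, 0.4]
opening: 0.0801
grip_force: 0.0
t: 7.33
tool_pos: [0.545, -0.1613, 0.1079]
tool_rot: [-2.288, -2.146, 0.003]
contact_force: [-0.3, 0.4, -0.4]
opening: 0.0801
grip_force: 0.0
```

```bash
python3 -m handwheel '[{"tx":5,"ty":0,"tz":0,"roll":0},{"tx":5,"ty":0,"tz":0,"roll":0},{"tx":5,"ty":0,"tz":0,"roll":0},{"tx":5,"ty":0,"tz":0,"roll":0}]'; python3 -m handwheel '[{"tx":6,"ty":0,"tz":0,"roll":0},{"tx":6,"ty":0,"tz":0,"roll":0},{"tx":6,"ty":0,"tz":0,"roll":0},{"tx":6,"ty":0,"tz":0,"roll":0},{"tx":6,"ty":0,"tz":0,"roll":0},{"tx":6,"ty":0,"tz":0,"roll":0},{"tx":6,"ty":0,"tz":0,"roll":0},{"tx":6,"ty":0,"tz":0,"roll":0}]'; cat > band.py <<'E'
from h import *
import sys
k=sys.argv[1];o=ctrl.get_obs();print("tcp",o["tool_pos"].round(4) if hasattr(o["tool_pos"],"round") else o["tool_pos"])
for n,bx in(("top",(295,185,345,220)),("scene",(285,180,345,215))):
    im,d=optics.get_image(n);np.savez(n+k+".npz",im=im);x0,y0,x1,y1=bx
    r=blobs(mask(im,"red",bx));print(n,"red",r,"brass",blobs(mask(im,"brass",bx)))
    cv2.imwrite(f"pics/{n}{k}.png",np.clip(cv2.resize(im[150:230,240:360,::-1],None,fx=5,fy=5,interpolation=cv2.INTER_CUBIC)*1.6,0,255).astype(np.uint8))
E
python3 band.py a
```

```text
t: 7.67
tool_pos: [0.5483, -0.1425, 0.1117]
tool_rot: [2.29, 2.148, -0.001]
contact_force: [-0.0, -3.7, -1.8]
opening: 0.0801
grip_force: 1.9
t: 8.33
tool_pos: [0.5515, -0.0938, 0.1117]
tool_rot: [2.291, 2.149, 0.001]
contact_force: [1.6, -5.0, 0.1]
opening: 0.0803
grip_force: 2.3
tcp [ 0.5515 -0.0938  0.1117]
top red [] brass [([311.2, 208.0], [310, 207, 4, 3, 10])]
scene red [] brass [([320.6, 193.2], [320, 192, 2, 3, 5])]
```

```bash
python3 -c "
import cv2,numpy as np
cv2.imwrite('pics/va.png',np.hstack([cv2.imread('pics/topa.png')[:, :390],cv2.imread('pics/scenea.png')[:, 100:500]]))"
```

```text
(no output)
```

View pics/va.png

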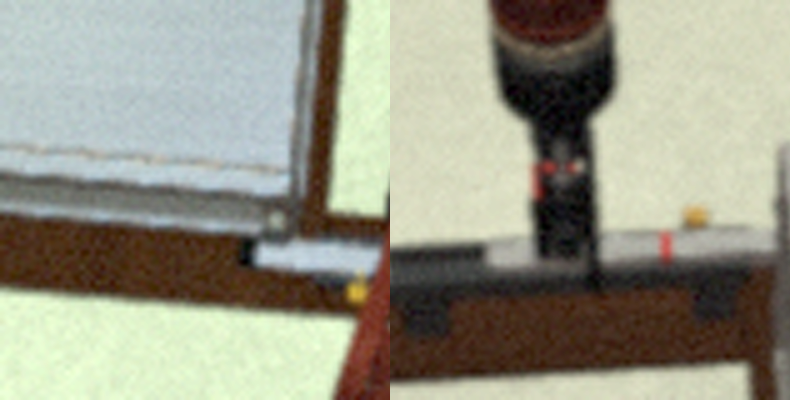

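The band shows in the scene view at about pixel (315.4,199.4) and the brass at (321,193). The arm hides it in the top view. The door's rail looks flush with the case in the top view. Measuring the band now in averaged scene frames.

```bash
cat > meas.py <<'E'
from h import *
import sys
u=int(sys.argv[1]);f=[optics.get_image("scene")[0].astype(float) for _ in range(4)];im=sum(f)/4
b=wc(im,(u-4,196,u+5,206),"red");m=wc(im,(316,188,327,197),"brass")
B=ray("scene",b,.085)[0];M=ray("scene",m,.088)[0];B0=ray("scene",wc(np.load("scene0.npz")["im"],(294,196,302,206),"red"),.085)[0]
o=ctrl.get_obs();print("band",b,B.round(4),"mk",m,M.round(4),"to go mm",1000*(M-B)[:2]@ey,"moved",1000*(B-B0)[:2]@ey,"tcp y along",1000*np.array(o["tool_pos"])[:2]@ey,o["contact_force"])
cv2.imwrite("pics/m.png",im[170:220,280:360,::-1])
E
python3 meas.py 315
```

```text
band [314.39231126 198.72147599] [ 0.5655 -0.0306  0.085 ] mk [320.84722222 192.70833333] [ 0.5452 -0.006   0.088 ] to go mm 23.35151544321803 moved 57.247524600370895 tcp y along -59.58374186151669 [ 1.1951098  -2.94733576  2.14432067][ WARN:0@1.773] global loadsave.cpp:1063 imwrite_ Unsupported depth image for selected encoder is fallbacked to CV_8U.
```

```bash
python3 -m handwheel '[{"tx":6,"ty":0,"tz":0,"roll":0},{"tx":6,"ty":0,"tz":0,"roll":0},{"tx":6,"ty":0,"tz":0,"roll":0},{"tx":4,"ty":0,"tz":0,"roll":0},{"tx":0,"ty":0,"tz":0,"roll":0}]'; python3 meas.py 321 2>/dev/null
```

```text
t: 9.05
tool_pos: [0.5529, -0.0718, 0.1117]
tool_rot: [2.291, 2.149, 0.001]
contact_force: [1.3, -3.7, 2.5]
opening: 0.0802
grip_force: 1.8
band [320.79498164 198.18451652] [ 0.5662 -0.0089  0.085 ] mk [320.80163043 192.70108696] [ 0.5451 -0.0061  0.088 ] to go mm 1.4842877413733855 moved 78.96201611405925 tcp y along -37.581896337229516 [ 1.63923103 -3.27228682  2.73478048]
```

```bash
python3 -m handwheel '[{"tx":1,"ty":2,"tz":0,"roll":0},{"tx":0,"ty":2,"tz":0,"roll":0},{"tx":0,"ty":2,"tz":0,"roll":0},{"tx":0,"ty":1,"tz":0,"roll":0},{"tx":0,"ty":0,"tz":0,"roll":0},{"tx":0,"ty":0,"tz":0,"roll":0},{"tx":0,"ty":0,"tz":0,"roll":0},{"tx":0,"ty":0,"tz":0,"roll":0}]'; python3 meas.py 321 2>/dev/null
```

```text
t: 9.92
tool_pos: [0.5577, -0.0718, 0.1096]
tool_rot: [-2.289, -2.146, 0.005]
contact_force: [-2.2, -3.9, 0.1]
opening: 0.0801
grip_force: 2.3
band [320.94195251 198.27147464] [ 0.5666 -0.0085  0.085 ] mk [320.79829545 192.71022727] [ 0.5451 -0.0061  0.088 ] to go mm 1.0001249924267583 moved 79.43216414426863 tcp y along -36.64470428155376 [-2.38567678 -4.33240772 -0.31534263]
```

Step 2 is held, with the band about 0.5 mm from the mark. Now I'll squeeze in stages.

```bash
python3 -m handwheel '[{"tx":0,"ty":0,"tz":0,"roll":0},{"tx":0,"ty":0,"tz":0,"roll":0},{"tx":0,"ty":0,"tz":0,"roll":0}]' 60 40;python3 -m handwheel '[{"tx":0,"ty":0,"tz":0,"roll":0},{"tx":0,"ty":0,"tz":0,"roll":0},{"tx":0,"ty":0,"tz":0,"roll":0}]' 36 40; python3 meas.py 321 2>/dev/null
```

```text
t: 10.37
tool_pos: [0.5585, -0.0719, 0.1116]
tool_rot: [-2.289, -2.147, 0.004]
contact_force: [-3.8, -3.7, 5.4]
opening: 0.0604
grip_force: 5.9
t: 10.62
tool_pos: [0.5586, -0.0719, 0.112]
tool_rot: [-2.29, -2.148, 0.004]
contact_force: [-5.3, -3.7, 7.0]
opening: 0.036
grip_force: 5.6
band [320.92449038 198.17341372] [ 0.5662 -0.0085  0.085 ] mk [320.81034483 192.67528736] [ 0.545  -0.0061  0.088 ] to go mm 1.08180069982985 moved 79.4016895917774 tcp y along -36.634389243161955 [-6.47796564 -2.58560271  7.78602219]
```

```bash
python3 -m handwheel '[{"tx":0,"ty":0,"tz":0,"roll":0},{"tx":0,"ty":0,"tz":0,"roll":0},{"tx":0,"ty":0,"tz":0,"roll":0},{"tx":0,"ty":0,"tz":0,"roll":0},{"tx":0,"ty":0,"tz":0,"roll":0}]' 10 40; python3 meas.py 321 2>/dev/null; python3 band.py b
```

```text
t: 11.23
tool_pos: [0.5623, -0.0722, 0.1125]
tool_rot: [2.288, 2.145, 0.007]
contact_force: [10.5, -4.0, -0.6]
opening: 0.0191
grip_force: 42.6
band [320.88361944 198.16176898] [ 0.5661 -0.0086  0.085 ] mk [320.80874317 192.73224044] [ 0.5452 -0.0061  0.088 ] to go mm 1.1939946114713123 moved 79.2673125128881 tcp y along -36.76256564433462 [11.46690177 -4.39470392 -1.05523909]
tcp [ 0.5623 -0.0722  0.1125]
top red [] brass []
scene red [([321.0, 197.5], [321, 196, 1, 4, 4])] brass [([320.5, 193.5], [320, 193, 2, 2, 4])]
```

View pics/sceneb.png

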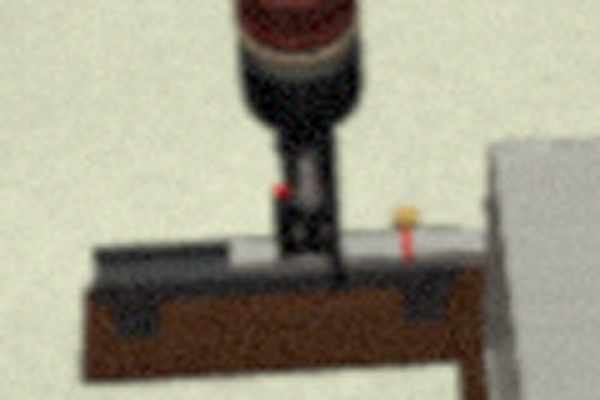

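The band (407,242) sits directly below the brass tip (405,215). The lever is tucked against the lug at 19 mm opening and 42 N grip. One depth check of the door before handing in.

```bash
python3 - <<'E'
from h import *
im,d=optics.get_image("top");p=optics.camera_params("top");K=p["mtx"];T=np.array(p["extrinsics"])
v,u=np.mgrid[170:215,215:300];z=d[170:215,215:300]
P=np.stack([(u-K[0][2])/K[0][0]*z,(v-K[1][2])/K[1][1]*z,z],-1)@T[:3,:3].T+T[:3,3]
q=(P[...,2]>.200)&(P[...,2]<.2155);W=P[q];c=np.c_[W[:,:2]@ex,W[:,:2]@ey]
for a in np.arange(.05,.34,.03):
    s=c[(c[:,1]>a)&(c[:,1]<a+.03)];
    if len(s):print(round(a,2),len(s),s[:,0].min().round(4),np.median(s[:,0]).round(4))
o=ctrl.get_obs();print(o["t"],o["opening"],o["grip_force"],o["contact_force"])
E
```

```text
0.05 11 0.5844 0.5949
0.08 58 0.5839 0.5939
0.11 49 0.5839 0.5934
0.14 53 0.5844 0.5939
0.17 58 0.5837 0.5949
0.2 51 0.5841 0.5931
0.23 52 0.5853 0.5952
0.26 51 0.5848 0.594
0.29 49 0.5855 0.5932
0.32 28 0.5845 0.5954
11.5833 0.01907864743102057 42.50782761722803 [11.78643366 -4.45849332 -1.236157  ]
```

The door's edge is parallel to the case to within 2 mm over 270 mm, so it is seated.

```bash
python3 -c "
from station import ctrl
print(ctrl.finish_job())"
```

```text
the job is handed in; nothing more can be done
None
```

I handed the job in at about 11.6 s: the door is shut, the leg's red band measures about 1 mm from the marker, and the gripper is still pinching the closed lever and handle at about 42 N; the hand-in gave no verdict.

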